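Index the specimen carousel back one notch

ROBOT

A 6-joint arm with a two-finger parallel gripper is mounted at the origin on the work surface. World frame = base frame: x ahead of the robot, y to its left, z up, the work surface at z = 0. Lengths are in m, angles in rad, forces in N, time in s.
With the tool pointing down it reaches from about 0.25 to 0.8 m from the base axis. Payload 8.5 kg.
Tool frame: the origin (TCP) lies on the centre line of the jaws, within the pads' length; the fingertips stand 25 mm ahead of it and the grasp point (between the pads) lies 6 mm ahead of it; x points along the fingers, y is the direction in which the jaws open and shut, and the axes are right-handed (so a half turn about x gives the same grasp; the last joint's range is limited). The gripper opens to 85 mm and grips with 20 to 120 N. Pads are 22 mm wide; open, the fingers measure 114 mm over their backs; the gripper's body (76 mm by 85 mm) begins 54 mm behind the grasp point. The pads swing forward as they close: fully open they stand 13 mm farther back than shut.
Start: joints at [-1.153, 0.238, -0.013, 1.319, 0, 1.571], TCP at [0.213, -0.48, 0.256] pointing down, gripper open.
Joint ranges: [-2.66, 2.66], [-1.03, 1.9], [-1.14, 1.46], [-1.82, 2.27], [-1.45, 1.34], [-3.14, 3.14]. Speed limits (rad/s): [2.22, 2.22, 2.79, 3.14, 3.14, 3.14].

INTERFACE

Orientations are given as a 3x3 rotation matrix whose columns are the frame's x, y, z axes.
In Python, from bench import telemetry, read_camera, camera_info, bot, models gives the robot as it stands.
- The arm moves only by the tool apply_moves, never from a script. Its arguments are lists of equal length, an entry for each row: "linear": the shift along the tool's x, y, z in m, a list of three; "roll": the turn about the tool's x in rad; "jaw": the finger opening in m, from 0 to 0.0854. In form: {"linear": [[x, y, z], ...], "roll": [roll, ...], "jaw": [jaw, ...]}. A call has 1 to 10 rows; each row is the pose to reach, as a shift and turn from the pose commanded when the call began, along the tool's axes at that moment; what a row does not reach only later rows make up. A row lasts 1/12 s, in which the tool goes at most 41.7 mm and 7.16 degrees, less where a joint would pass 70% of its speed; a pose out of reach is approached as far as the arm can. A call with a gripper value outside its range is refused whole. The fingers move at their own pace and stop on an object; "grip_force" is the grip in N (left out, the last holds). Time passes only in rows, so rows that repeat a pose let the fingers close. It gives the time, the measured TCP pose, the force and the opening at its end, in the units of the state.
- telemetry.get_state(): the state, without advancing time (a new reading comes with each control period).
- read_camera(name): name is "side" or "top"; returns the picture (384x512x3 uint8, blue, green, red); there is no depth.
- camera_info(name): a dict with "fovy" (degrees; the focal length in pixels is half the picture's height over the tangent of half this angle, whatever the lens; pixels are square), "cx", "cy" (the principal point, pixels), "origin" and "orientation" of the camera in the world. Camera axes: x right, y down, z forward; pixel columns grow to the right and rows downward; lengths in m; the calibration is good to about 2 mm. A picture is of the moment at which its call begins. camera_info takes no time and is no camera call.
- bot.hand_in(): hands the job in, once; it reports no verdict.
Trained networks look in the newest picture that a camera, given by its name, has taken for a name from the list of things; names that differ only in an ending like _2 or _b are one class to them, and where a whole thing is asked for, a point or a joint stands for the part that bears it (a point fixed in the world has none). Each returns a list of dicts, best first, with "p" (0 to 1); they miss things now and then, are a little off and sometimes report something else, mostly with a low value. They report only what shows in the picture. A call takes as long as a camera call. They do not tell look-alikes from the thing itself.
- models.recognise(target, camera): "bbox" ([left, top, right, bottom] as shares, 0 to 1, of the picture: columns of its width, rows of its height, round what is visible of it).
- models.outline_of(target, camera): "mask" (384x512 bool, what is visible of it) and "bbox" ([left, top, right, bottom] as shares, 0 to 1, of the picture: columns of its width, rows of its height, round what is visible of it).
- models.pinpoint(target, camera): "position" ([column, row] as shares, 0 to 1, of the picture: columns of its width, rows of its height: a listed point, or the origin of a listed thing).
The state is a dict: "t": time; "qpos": joint angles; "qd": joint speeds; "tau": joint torques, N m; "ee_pos": TCP position; "eef_rot": TCP orientation; "ft_force": force on the tool from outside, world axes, zero at the start; "ft_torque": the same for the moment, N m; "grip_width": finger opening in m.
Only numpy, scipy, OpenCV 4.12 (cv2) and the standard library are available. Lean on these libraries where they do the work, as an engineer would, in place of code of your own. Each camera call takes 0.05 s, during which the arm holds its last target. There are 200 camera calls.

TASK

The specimen carousel on the microscope bench has been advanced one place too far. Using only the fingertips, tip its ratchet pawl up out of the teeth until it rests back by itself, push the wheel backward (clockwise seen from above) by one notch, and then tip the pawl down again so that it is fully seated in the next notch. Pick nothing up: the jars stay standing on the wheel and the things on the bench stay where they are.

Things in the scene. Friction and masses are not known exactly. Their poses are not given: they have to be found in the camera images.
- carousel: Fixed hand-indexed carousel on a white base plate 240 x 310 x 15 mm. Origin on the bench surface under the wheel's vertical axle; x and y run along the plate's sides (plate x -120..120, y -120..190 mm), z up. The pawl stands at the +y side of the wheel. All 'carousel' coordinates below are in this frame.
- axle (a point): Centre of the wheel's top face, carousel (0, 0, 40) mm. The wheel is an aluminium disc of 100 mm radius with 8 ratchet teeth 45 degrees apart standing on its rim (radius 82 to 98 mm, tops at z 52), a hub (radius 16 mm, top at z 58) and one upright finger post for pushing it.
- wheel (a joint): Turn of the wheel, rad: positive = forward, counterclockwise from above; negative = backward. Starts 0 to 0.09. Pitch 0.785. A lowered pawl stops backward turning at -0.01; forward it clicks over. The pawl can seat fully at -0.01..0.20 and, one notch back, at -0.80..-0.58; between, it lands on a tooth. Light friction, about 1 N at the post; stays where left, no spring.
- post_top (a point): Centre of the top of the finger post: steel rod, 14 mm diameter, from the wheel's face (z 40) to z 100 mm, 68 mm from the axle, turning with the wheel. At wheel value 0 it is at 225 degrees in the carousel frame (x -48, y -48 mm); one notch back at 180 degrees (x -68, y 0).
- pawl (a joint): Tilt of the pawl about its pivot, rad: 0 = down in a notch, arm level; 0.9 = lifted, resting back on its stop, away from the wheel. Over-centre by its own weight: below about 0.3 it falls shut onto the wheel, above 0.45 it falls back to 0.9 and stays. The nose clears the teeth above about 0.25. Moving it takes under 1 N.
- pivot (a point): Middle of the pawl's horizontal pivot (along carousel x), at carousel (0, 135, 62) mm, between two steel cheeks (x -18..-12 and 12..18, y 126..144, up to z 70). The pawl's arm runs 62 mm from here towards the wheel (-y), 14 mm wide, top at z 66 when down; resting back, its end is raised to about y 95, z 112, and pressing down on it tips the pawl down.
- paddle (a point): Centre of the pawl's thumb paddle: steel plate 34 mm wide (carousel x), 8 thick, 18 tall, on a 10 mm wide stem up from the arm. Pawl down: at carousel (0, 131, 107) mm; push it towards +y, away from the wheel, to lift the pawl. Resting back: it leans out at about (0, 168, 93). The raised arm then stands close on the wheel's side, square to the stem.
- nose (a point): Middle of the underside of the pawl's nose, a block 12 mm wide, 14 mm deep, 20 mm tall under the arm, 45 mm inward of the pivot. Pawl down: at carousel (0, 90, 42) mm, 2 mm above the wheel's face, between two teeth.
- jar0: Small loose amber glass jar with white cap, 26 mm diameter, 45 mm tall, about 40 g, standing on the wheel 50 mm from the axle (at about -45 degrees in the carousel's frame) and carried round by it; origin at the centre of its underside, z up.
- jar1: Small loose amber glass jar with white cap, 26 mm diameter, 45 mm tall, about 40 g, standing on the wheel 50 mm from the axle (at about 0 degrees in the carousel's frame) and carried round by it; origin at the centre of its underside, z up.
- jar2: Small loose amber glass jar with white cap, 26 mm diameter, 45 mm tall, about 40 g, standing on the wheel 50 mm from the axle (at about 45 degrees in the carousel's frame) and carried round by it; origin at the centre of its underside, z up.
- oil: Loose bystander: amber bottle with black cap, 36 mm diameter, 75 mm tall, on the bench beyond the carousel (its +x side); origin at the centre of its underside.
- slidebox: Loose bystander: grey slide box with white lid, 50 x 90 x 32 mm, on the bench beyond the carousel (its +x side); origin at the centre of its underside.
- mouse: Loose bystander: dark computer mouse, 105 x 60 x 32 mm, on the bench by the carousel's -y side; origin at the centre of its underside.
There are look-alikes about, which are no part of the job. What is shaped like the jar0 but yellow is not meant. Leave any purple look-alike of the jar2 alone.

How it is judged:
By the outcome, as a careful person would: the job done as asked, in the order asked, and still so for the second after the job is handed in, with the robot touching nothing.
It also fails if it takes over 56 s, if anything falls off the work surface, if the arm or the gripper's body presses on something with over 40 N, if the wrist force passes 120 N, or if a joint passes its speed limit or range.

## Working session

There is one attempt and no reset: what is moved stays moved. The work goes in short steps, Python scripts to look and compute and a tool call to move; the robot and the scene stay as the last step left them, time stands still between calls to the robot, and variables do not carry over. Pictures are saved under pics/ and viewed, about 8 in all and at most 12, crops included, and the job is handed in when it is done.

Besides the shell and the picture viewer there is one more tool, called as name(argument=value, ...), one argument or row to a line, values as JSON. apply_moves: Moves the arm, as the interface text tells. Its arguments: {"type":"object","properties":{"linear":{"type":"array","items":{"type":"array","items":{"type":"number"}}},"roll":{"type":"array","items":{"type":"number"}},"jaw":{"type":"array","items":{"type":"number"}},"grip_force":{"type":"number"}},"required":["linear","roll","jaw"]}

```bash
mkdir -p pics
cat > h.py <<'E'
import numpy as np, cv2
from bench import telemetry, read_camera, camera_info, bot, models
def K(c):
    i=camera_info(c); f=192/np.tan(np.radians(i['fovy'])/2)
    return i,f,np.array(i['origin']),np.array(i['orientation'])
def proj(c,P):
    i,f,o,R=K(c); p=(np.atleast_2d(P)-o)@R
    return np.c_[i['cx']+f*p[:,0]/p[:,2], i['cy']+f*p[:,1]/p[:,2]]
def ray(c,uv):
    i,f,o,R=K(c); d=R@np.array([(uv[0]-i['cx'])/f,(uv[1]-i['cy'])/f,1]); return o,d/np.linalg.norm(d)
E
python3 - <<'E'
from h import *
ims=[]
for c in ['top','side']:
    im=read_camera(c); cv2.imwrite(f'pics/{c}0.png',im)
    print(camera_info(c))
    for n in ['axle','post_top','pivot','paddle','nose','jar0','jar1','jar2','oil','slidebox','mouse','carousel']:
        print(c,n,[(np.round(np.array(d['position'])*[512,384],1).tolist(),round(d['p'],2)) for d in models.pinpoint(n,c)][:4])
print(telemetry.get_state())
E
```

```text
{'fovy': 44.10390128389901, 'cx': 263.5796045097989, 'cy': 197.36125651934333, 'origin': array([ 0.45414601, -0.0311798 ,  1.11135359]), 'orientation': array([[-0.01385298, -0.9846806 ,  0.1738166 ],
       [-0.99982316,  0.01143002, -0.01493304],
       [ 0.01271755, -0.17399273, -0.98466481]])}
top axle [([264.5, 234.4], 0.78)]
top post_top [([288.6, 260.3], 0.81)]
top pivot [([207.0, 226.6], 0.67)]
top paddle [([206.1, 227.9], 0.65)]
top nose [([226.6, 233.5], 0.57), ([350.1, 226.9], 0.46)]
top jar0 [([349.9, 156.2], 0.71), ([282.3, 222.9], 0.69), ([253.8, 219.7], 0.61), ([157.0, 255.5], 0.61)]
top jar1 [([349.9, 156.2], 0.71), ([282.3, 222.9], 0.69), ([253.8, 219.7], 0.61), ([157.0, 255.5], 0.61)]
top jar2 [([349.9, 156.2], 0.71), ([282.3, 222.9], 0.69), ([253.8, 219.7], 0.61), ([157.0, 255.5], 0.61)]
top oil [([311.4, 170.9], 0.56)]
top slidebox [([244.2, 162.8], 0.82)]
top mouse [([353.3, 226.7], 0.73), ([250.9, 220.8], 0.23), ([204.4, 231.1], 0.16)]
top carousel [([264.2, 240.4], 0.84)]
{'fovy': 50.31142968582233, 'cx': 259.2085265266083, 'cy': 198.24106425588178, 'origin': ar
[... 1010 characters left out ...]
+00,
        1.62548771e-05,  1.57082706e+00]), 'qd': array([ 1.45650344e-03, -1.74567352e-05, -2.94549056e-04, -2.65257082e-05,
       -7.52953186e-04,  2.03294157e-03]), 'tau': array([-1.86918896e-04, -5.38591504e+01,  3.46695900e+01,  2.98167826e-03,
       -9.14814473e-05,  1.94704779e-05]), 'ee_pos': array([ 0.21300699, -0.47979659,  0.25628292]), 'eef_rot': array([[-2.74367380e-05,  4.05727057e-01, -9.13994286e-01],
       [ 1.01863295e-04, -9.13994280e-01, -4.05727058e-01],
       [-9.99999994e-01, -1.04234297e-04, -1.62516734e-05]]), 'ft_force': array([-0.05716135,  0.34143673,  0.35441164]), 'ft_torque': array([0.00882465, 0.0106123 , 0.0365411 ]), 'grip_width': 0.08553578801743335}
```

View pics/top0.png

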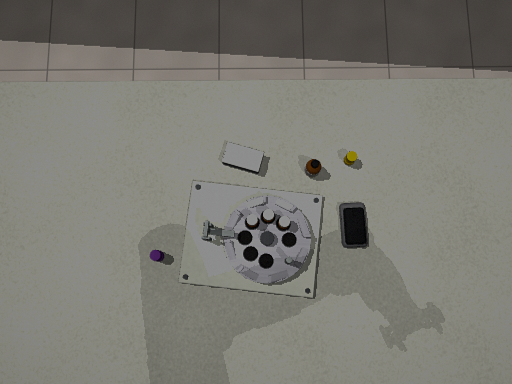

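View pics/side0.png

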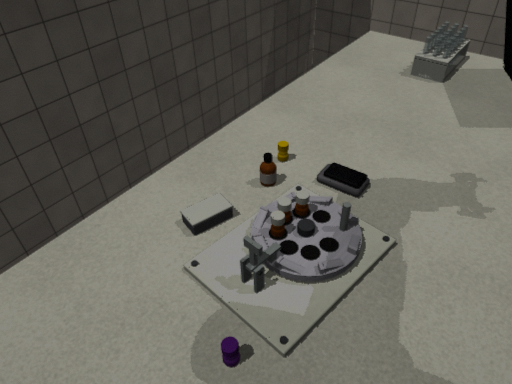

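Both pictures agree: the carousel's +y (pawl) side points left in the top view at (207,228), and its post is at (288,260). The three amber jars with white caps stand on the wheel. Yellow (351,157) and purple (157,256) are look-alikes on the bench, and I'll leave them alone. Next I'll fit the carousel pose.

```bash
cat >> h.py <<'E'
from scipy.optimize import least_squares
def cw(p,P):
    P=np.atleast_2d(P); c,s=np.cos(p[2]),np.sin(p[2])
    return np.c_[p[0]+c*P[:,0]-s*P[:,1], p[1]+s*P[:,0]+c*P[:,1], P[:,2]]
def post(th,z=.1): a=np.radians(225)+th; return [.068*np.cos(a),.068*np.sin(a),z]
E
python3 - <<'E'
from h import *
M={'axle':[0,0,.04],'pivot':[0,.135,.062],'paddle':[0,.131,.107],'nose':[0,.09,.042],'carousel':[0,0,0]}
obs=[]
for c in ['top','side']:
    read_camera(c)
    for n in list(M)+['post_top']:
        r=models.pinpoint(n,c)
        if r: obs.append((c,n,np.array(r[0]['position'])*[512,384]))
cor=[((.12,.19),(193,181)),((.12,-.12),(324,192)),((-.12,-.12),(315,297)),((-.12,.19),(180,288))]
def res(p,full=False):
    out=[]
    for c,n,uv in obs:
        P=post(p[3]) if n=='post_top' else M[n]
        out.append(((proj(c,cw(p,P))[0]-uv)*(1 if n!='carousel' else .3)))
    for a,uv in cor: out.append(proj('top',cw(p,[*a,.015]))[0]-uv)
    return np.array(out) if full else np.array(out).ravel()
s=least_squares(res,[.4,-.05,0,.05],loss='soft_l1'); p=s.x; print(p)
for o,r in zip([(o[0],o[1]) for o in obs]+['cor']*4,res(p,True)): print(o,r.round(1))
np.save('p.npy',p)
for c,(x0,y0,x1,y1) in {'top':(165,160,345,310),'side':(170,160,410,350)}.items():
    k=4 if c=='top' else 3.2
    im=read_camera(c)[y0:y1,x0:x1]; im=cv2.resize(im,None,fx=k,fy=k,interpolation=cv2.INTER_CUBIC)
    def dr(Ps,col,cl=True):
        q=((proj(c,cw(p,Ps))+.5-[x0,y0])*k).astype(int); cv2.polylines(im,[q],cl,col,1)
    dr([[*a,.015] for a,_ in cor],(0,255,0))
    t=np.linspace(0,2*np.pi,60)
    dr([[.1*np.cos(u),.1*np.sin(u),.04] for u in t],(0,0,255))
    dr([post(p[3],.04),post(p[3])],(255,0,255),False)
    dr([[-.017,.131,.098],[.017,.131,.098],[.017,.131,.116],[-.017,.131,.116]],(255,255,0))
    dr([[0,.135,.066],[0,.073,.066]],(0,255,255),False)
    cv2.imwrite(f'pics/{c}1.png',im)
E
```

```text
[ 0.55190677 -0.05464094 -0.10205502 -0.00759016]
('top', 'axle') [-0.4  1.2]
('top', 'pivot') [ 2.3 -1.1]
('top', 'paddle') [-0.4  1.7]
('top', 'nose') [ 0.1 -2.4]
('top', 'post_top') [ 0.4 -0.6]
('side', 'axle') [ 2.2 -0.8]
('side', 'pivot') [-2.6 -2.9]
('side', 'paddle') [2.4 1. ]
('side', 'nose') [1.2 2.1]
('side', 'carousel') [ 0.2 -0.4]
('side', 'post_top') [1.2 0.6]
cor [-1.7 -0.7]
cor [-1.8 -0.1]
cor [ 0.2 -1.6]
cor [-0.8 -4.8]
```

View pics/top1.png

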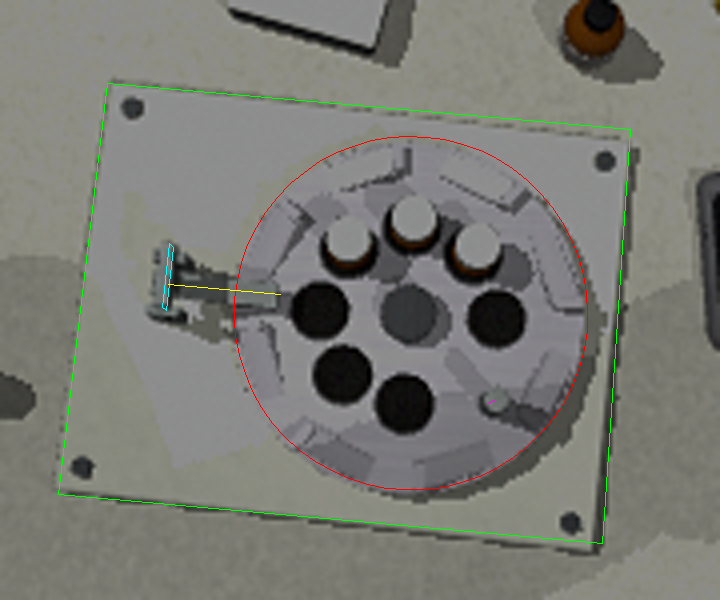

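View pics/side1.png

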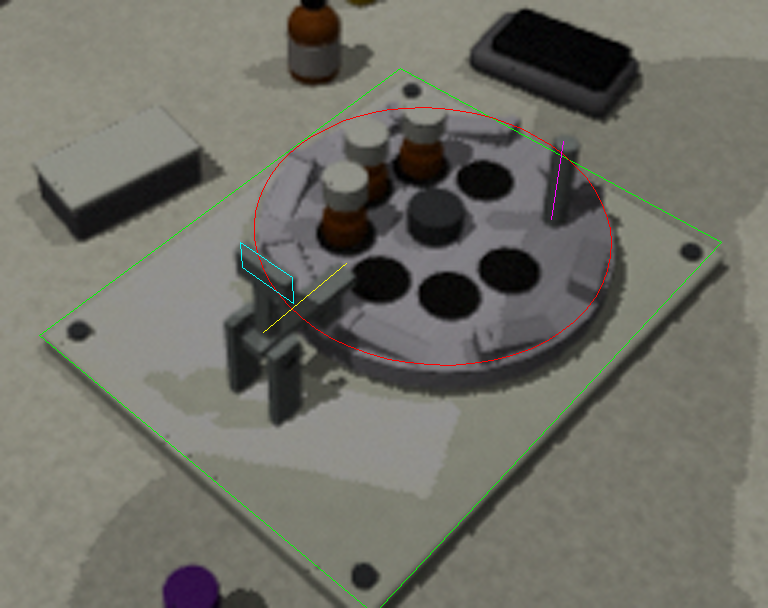

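Run:
```python
from h import *
full=lambda c,z: (np.array(z)/(4 if c=='top' else 3.2))+([165,160] if c=='top' else [170,160])-.5
S=[(1,1),(1,-1),(-1,-1),(-1,1)]
sc={'top':[(132,107),(605,161),(571,522),(82,467)],'side':[(411,90),None,(364,576),(78,331)]}
sc['side']=[(78,331),(411,90),(691,252),(364,576)]
hub={'top':(408,313),'side':(436,204)}; pt={'top':(493,400),'side':(567,142)}
def pred(p,c):
    L=[]; 
    for sx,sy in S: L.append([sx*(.12-p[4]),.035+sy*(.155-p[4]),.016])
    L+= [[0,0,.058],post(p[3])]
    return proj(c,cw(p,L))
def res(p,cs=('top','side')):
    return np.vstack([pred(p,c)-np.array([full(c,z) for z in sc[c]+[hub[c],pt[c]]]) for c in cs])
for cs in [('top',),('side',),('top','side')]:
    s=least_squares(lambda p:res(p,cs).ravel(),[.55,-.05,-.1,0,.015],loss='soft_l1'); print(cs,s.x.round(4)); print(res(s.x,cs).round(1).tolist())
p=s.x; np.save('p.npy',p)
for c in ['top','side']: print(c,'pivot..tip,paddle',proj(c,cw(p,[[0,.135,.066],[0,.073,.066],[0,.131,.116],[0,.131,.107]])).round(1).tolist())
```

```text
('top',) [ 0.5497 -0.0528 -0.1255  0.0386  0.0151]
[[-0.1, 0.1], [-0.1, -0.1], [-0.1, 0.1], [-0.1, -0.1], [0.2, -0.4], [0.3, 0.4]]
('side',) [ 0.5488 -0.053  -0.125   0.053   0.0147]
[[0.0, -0.1], [0.1, -0.0], [0.0, -0.2], [0.0, -0.0], [-0.0, 0.3], [-0.1, 0.0]]
('top', 'side') [ 0.5491 -0.0529 -0.1251  0.0461  0.0148]
[[-0.2, 0.2], [0.1, 0.0], [0.1, 0.5], [-0.2, 0.3], [0.2, -0.1], [0.6, 0.5], [0.0, -0.2], [-0.1, 0.0], [-0.3, -0.2], [-0.2, -0.2], [-0.2, 0.3], [-0.3, 0.2]]
top pivot..tip,paddle [[206.1, 230.4], [233.9, 233.6], [205.4, 228.1], [205.9, 228.6]]
side pivot..tip,paddle [[251.3, 263.9], [277.7, 242.7], [252.1, 241.2], [252.3, 245.2]]
```

The screw, hub and post fit agrees across both cameras to about 0.5 px: carousel at (0.549, -0.053), yaw -0.125, wheel +0.046. I'll travel with the jaws shut, rolling -1.027 so that tool y = carousel +x and tool z = carousel -y.

apply_moves(
  linear=[
    [0,-0.01,-0.015],
    [0,-0.025,-0.04],
    [0,-0.043,-0.07],
    [0,-0.062,-0.1],
    [0,-0.081,-0.13],
    [0,-0.1,-0.16],
    [0,-0.12,-0.19],
    [0,-0.14,-0.22],
    [0,-0.16,-0.25],
    [0,-0.18,-0.28],
  ],
  roll=[-0.1,-0.2,-0.305,-0.41,-0.515,-0.62,-0.725,-0.83,-0.93,-1.027],
  jaw=[0,0,0,0,0,0,0,0,0,0],
  grip_force=20,
)

```text
t: 2.93
ee_pos: [0.3965, -0.2001, 0.2565]
eef_rot: [[0.001, 0.993, -0.121], [-0.0, -0.121, -0.993], [-1.0, 0.001, 0.0]]
ft_force: [0.5, -0.0, 0.0]
grip_width: -0.0001
```

```bash
cat >> h.py <<'E'
def where():
    p=np.load('p.npy'); s=telemetry.get_state(); d=s['ee_pos'][:2]-p[:2]; c,n=np.cos(p[2]),np.sin(p[2])
    print('t',round(s['t'],2),'carousel xy mm',(1000*np.array([c*d[0]+n*d[1],-n*d[0]+c*d[1]])).round(1),'tip z',round(1000*s['ee_pos'][2]-25,1),'R.xc',(s['eef_rot'].T@[c,n,0]).round(3),'F',s['ft_force'].round(2),'w',round(s['grip_width'],4))
E
python3 -c "
from h import *; where()"
```

```text
t 2.93 carousel xy mm [-133.1 -165.1] tip z 231.5 R.xc [0.001 1.    0.004] F [ 0.5  -0.01  0.03] w -0.0001
```

apply_moves(
  linear=[
    [0,0.01,-0.02],
    [0,0.025,-0.05],
    [0,0.042,-0.085],
    [0.01,0.059,-0.12],
    [0.02,0.076,-0.155],
    [0.03,0.093,-0.19],
    [0.045,0.11,-0.225],
    [0.06,0.124,-0.253],
    [0.07,0.131,-0.267],
    [0.075,0.133,-0.271],
  ],
  roll=[0,0,0,0,0,0,0,0,0,0],
  jaw=[0,0,0,0,0,0,0,0,0,0],
)

```text
t: 3.77
ee_pos: [0.5624, 0.0526, 0.1794]
eef_rot: [[-0.002, 0.992, -0.123], [0.0, -0.123, -0.992], [-1.0, -0.002, 0.0]]
ft_force: [-1.2, 0.0, -0.8]
grip_width: 0.0003
```

```bash
python3 -c "
from h import *; where()
a=read_camera('side'); b=read_camera('top')
f=lambda im,k,x,y:cv2.resize(im[y:y+150,x:x+130],None,fx=3,fy=3,interpolation=cv2.INTER_CUBIC)
cv2.imwrite('pics/a2.png',np.hstack([f(a,3,200,150),f(b,3,165,160)]))"
```

```text
t 3.77 carousel xy mm [  0.  106.4] tip z 154.4 R.xc [-0.002  1.     0.002] F [-1.22  0.05 -0.78] w 0.0003
```

View pics/a2.png

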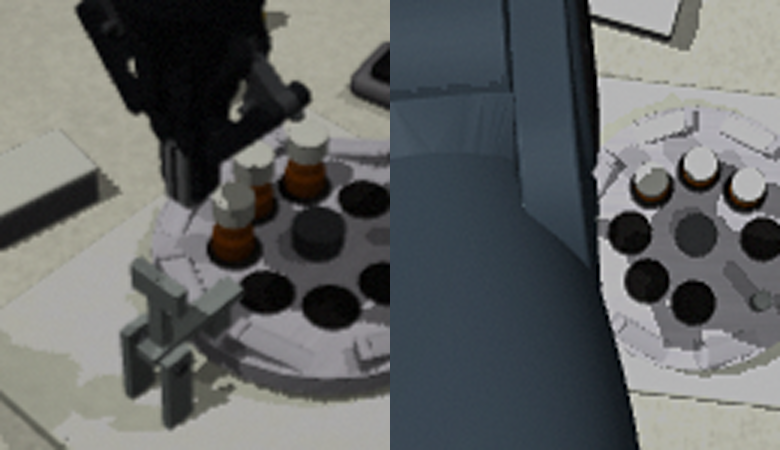

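The side view shows the shut fingertip above and wheelward of the paddle, which is still down. Now I'll descend in front of the paddle.

apply_moves(
  linear=[
    [0.015,0,0],
    [0.03,0,0],
    [0.045,0,0],
    [0.055,0,0],
    [0.06,0,0],
    [0.06,0,0],
  ],
  roll=[0,0,0,0,0,0],
  jaw=[0,0,0,0,0,0],
)

```text
t: 4.37
ee_pos: [0.5612, 0.0495, 0.121]
eef_rot: [[-0.001, 0.992, -0.127], [-0.0, -0.127, -0.992], [-1.0, -0.001, 0.0]]
ft_force: [-0.3, -0.2, 0.1]
grip_width: -0.0001
```

apply_moves(
  linear=[
    [0,0,-0.005],
    [0,0,-0.01],
    [0,0,-0.015],
    [0,0,-0.02],
    [0,0,-0.024],
    [0,0,-0.028],
    [0,0,-0.031],
    [0,0,-0.034],
    [0,0,-0.036],
    [0,0,-0.036],
  ],
  roll=[0,0,0,0,0,0,0,0,0,0],
  jaw=[0,0,0,0,0,0,0,0,0,0],
)

```text
t: 5.2
ee_pos: [0.5664, 0.0866, 0.1213]
eef_rot: [[-0.0, 0.992, -0.125], [0.0, -0.125, -0.992], [-1.0, -0.0, -0.0]]
ft_force: [0.0, 0.4, 0.4]
grip_width: 0.0001
```

```bash
python3 -c "
from h import *; where()
a=read_camera('side')
cv2.imwrite('pics/a3.png',cv2.resize(a[150:320,190:390],None,fx=3,fy=3,interpolation=cv2.INTER_CUBIC))"
```

```text
t 5.2 carousel xy mm [ -0.2 140.6] tip z 96.3 R.xc [-0.     1.    -0.001] F [0.   0.39 0.39] w 0.0001
```

View pics/a3.png

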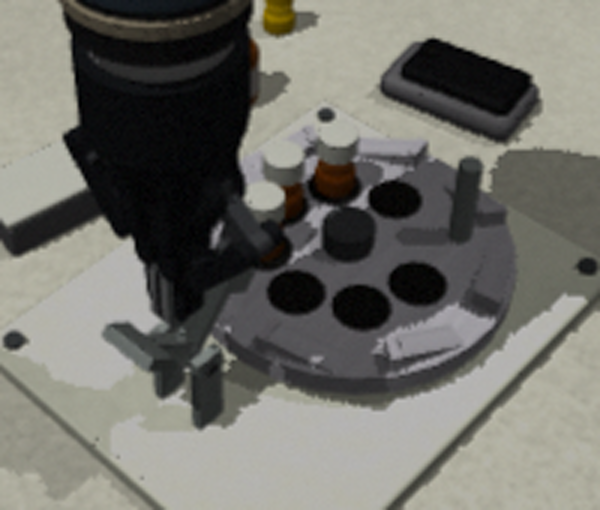

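The pawl now rests back: the paddle leans out at crop (135,345) and the arm is raised. I'll go up, then over to the far side of the post.

apply_moves(
  linear=[
    [-0.015,0,0],
    [-0.035,0,0],
    [-0.055,0,0],
    [-0.06,-0.01,0.03],
    [-0.06,-0.02,0.065],
    [-0.06,-0.03,0.1],
    [-0.06,-0.04,0.135],
    [-0.06,-0.046,0.17],
    [-0.06,-0.05,0.205],
    [-0.06,-0.052,0.221],
  ],
  roll=[0,0,0,0,0,0,0,0,0,0],
  jaw=[0,0,0,0,0,0,0,0,0,0],
)

```text
t: 6.08
ee_pos: [0.4857, -0.1297, 0.1815]
eef_rot: [[-0.0, 0.992, -0.128], [-0.001, -0.128, -0.992], [-1.0, 0.0, 0.001]]
ft_force: [0.2, 0.1, -0.0]
grip_width: -0.0001
```

apply_moves(
  linear=[
    [0,0,0],
    [0,0,0],
    [0.015,0,0],
    [0.035,0,0],
    [0.055,0,0],
    [0.075,0,0],
    [0.088,0,0],
    [0.092,0,0],
    [0.092,0,0],
  ],
  roll=[0,0,0,0,0,0,0,0,0],
  jaw=[0,0,0,0,0,0,0,0,0],
)

```text
t: 6.83
ee_pos: [0.4867, -0.1254, 0.0884]
eef_rot: [[-0.002, 0.992, -0.124], [0.001, -0.124, -0.992], [-1.0, -0.002, -0.001]]
ft_force: [-0.1, 0.5, 0.4]
grip_width: 0.0001
```

```bash
python3 -c "
from h import *; where()
a=read_camera('side')
cv2.imwrite('pics/a4.png',cv2.resize(a[130:320,190:420],None,fx=3,fy=3,interpolation=cv2.INTER_CUBIC))"
```

```text
t 6.83 carousel xy mm [-52.9 -79.7] tip z 63.4 R.xc [-0.002  1.     0.   ] F [-0.08  0.45  0.44] w 0.0001
```

View pics/a4.png

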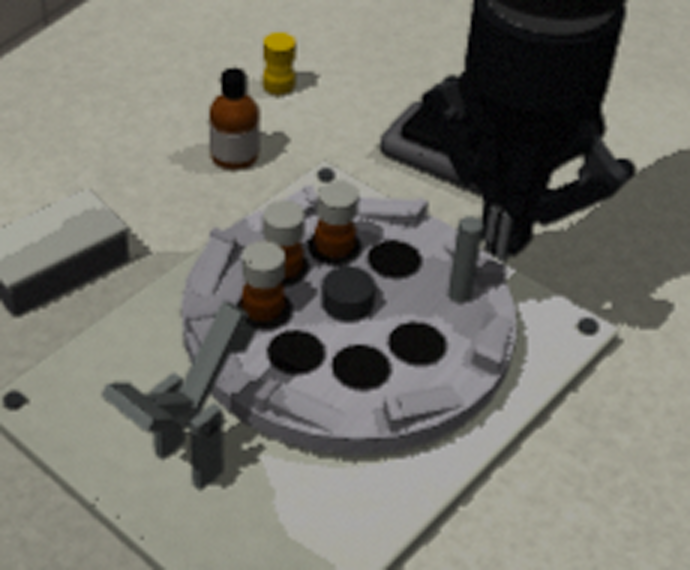

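The pawl stays back and the finger stands just behind the post at crop (467,255). Next is the gentle push.

apply_moves(
  linear=[
    [0,0,-0.004],
    [0,0,-0.008],
    [0,0,-0.011],
    [0,-0.001,-0.014],
    [0,-0.002,-0.018],
    [0,-0.004,-0.022],
    [0,-0.006,-0.026],
    [0,-0.008,-0.03],
    [0,-0.009,-0.034],
    [0,-0.01,-0.038],
  ],
  roll=[0,0,0,0,0,0,0,0,0,0],
  jaw=[0,0,0,0,0,0,0,0,0,0],
)

```text
t: 7.72
ee_pos: [0.4818, -0.0873, 0.0895]
eef_rot: [[0.0, 0.992, -0.126], [-0.0, -0.126, -0.992], [-1.0, 0.0, 0.0]]
ft_force: [-1.9, -1.1, 0.1]
grip_width: -0.0001
```

apply_moves(
  linear=[
    [0,-0.001,-0.003],
    [0,-0.002,-0.006],
    [0,-0.002,-0.009],
    [0,-0.003,-0.012],
    [0,-0.003,-0.014],
    [0,-0.003,-0.016],
    [0,-0.003,-0.017],
    [0,-0.003,-0.018],
    [0,-0.003,-0.018],
  ],
  roll=[0,0,0,0,0,0,0,0,0],
  jaw=[0,0,0,0,0,0,0,0,0],
)

```text
t: 8.47
ee_pos: [0.4814, -0.0691, 0.0893]
eef_rot: [[0.0, 0.992, -0.126], [0.0, -0.126, -0.992], [-1.0, 0.0, -0.0]]
ft_force: [-0.0, -0.3, 0.0]
grip_width: 0.0001
```

```bash
cat >> h.py <<'E'
def wheel():
    p=np.load('p.npy')
    for c in ['top','side']:
        read_camera(c)
        for d in models.pinpoint('post_top',c)[:1]:
            uv=np.array(d['position'])*[512,384]; o,r=ray(c,uv); w=o+r*((.1-o[2])/r[2])
            e=w[:2]-p[:2]; print(c,'post r',np.hypot(*e).round(4),'wheel',round((np.arctan2(e[1],e[0])-p[2]-np.radians(225)+np.pi)%(2*np.pi)-np.pi,3),round(d['p'],2))
E
python3 -c "
from h import *; where(); wheel()
a=read_camera('side')
cv2.imwrite('pics/a5.png',cv2.resize(a[130:320,190:420],None,fx=3,fy=3,interpolation=cv2.INTER_CUBIC))"
```

```text
t 8.47 carousel xy mm [-65.2 -24.5] tip z 64.3 R.xc [ 0.     1.    -0.001] F [-0.03 -0.33  0.05] w 0.0001
side post r 0.0681 wheel -0.655 0.74
```

View pics/a5.png

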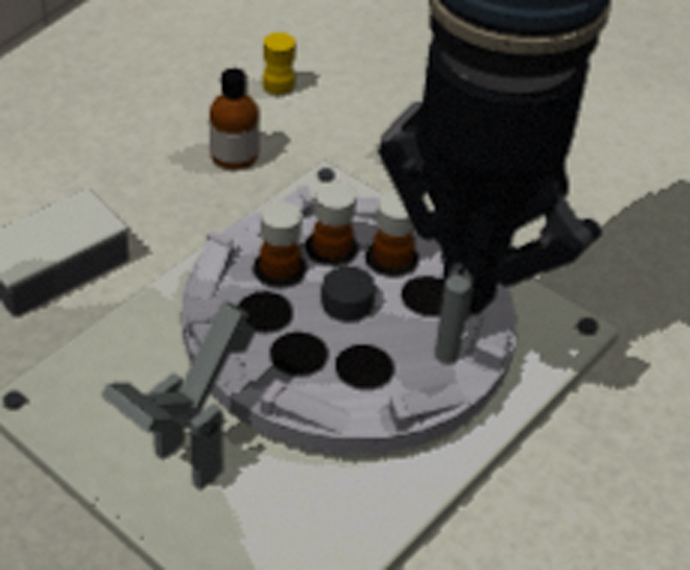

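The jars are standing and the post is at crop (458,285). Geometry gives the wheel at about -0.69 and the network -0.655, both inside the seating window. I'll back off, rise, and go above the raised arm.

apply_moves(
  linear=[
    [0,0,0.006],
    [0,0,0.014],
    [0,0,0.02],
    [-0.02,0,0.02],
    [-0.05,0,0.02],
    [-0.08,0,0.02],
    [-0.092,0,0.02],
    [-0.092,0,0.02],
  ],
  roll=[0,0,0,0,0,0,0,0],
  jaw=[0,0,0,0,0,0,0,0],
)

```text
t: 9.38
ee_pos: [0.4803, -0.0902, 0.1844]
eef_rot: [[0.005, 0.992, -0.126], [-0.001, -0.126, -0.992], [-1.0, 0.005, 0.0]]
ft_force: [-0.4, -0.2, 0.1]
grip_width: -0.0003
```

```bash
python3 -c "
from h import *; where(); wheel()"
```

```text
t 9.38 carousel xy mm [-63.7 -45.6] tip z 159.4 R.xc [ 0.005  1.    -0.002] F [-0.36 -0.25  0.11] w -0.0003
top post r 0.0734 wheel -0.754 0.67
side post r 0.064 wheel -0.683 0.7
```

apply_moves(
  linear=[
    [0,0.01,-0.02],
    [0,0.022,-0.045],
    [0,0.034,-0.07],
    [0,0.046,-0.095],
    [0,0.057,-0.12],
    [0,0.063,-0.132],
    [0,0.065,-0.136],
    [0.01,0.065,-0.136],
    [0.02,0.065,-0.136],
    [0.025,0.065,-0.136],
  ],
  roll=[0,0,0,0,0,0,0,0,0,0],
  jaw=[0,0,0,0,0,0,0,0,0,0],
)

```text
t: 10.42
ee_pos: [0.5587, 0.0365, 0.1542]
eef_rot: [[-0.003, 0.992, -0.127], [-0.0, -0.127, -0.992], [-1.0, -0.003, 0.001]]
ft_force: [-0.4, -1.2, 0.4]
grip_width: 0.0002
```

```bash
python3 -c "
from h import *; where()"
```

```text
t 10.42 carousel xy mm [-1.7 89.9] tip z 129.2 R.xc [-0.003  1.    -0.002] F [-0.43 -1.21  0.36] w 0.0002
```

apply_moves(
  linear=[
    [0.006,0,0],
    [0.012,0,0],
    [0.018,0,0],
    [0.024,0,0],
    [0.03,0,0],
    [0.036,0,0],
    [0.042,0,0],
    [0.047,0,0],
    [0.05,0,0],
    [0.052,0,0],
  ],
  roll=[0,0,0,0,0,0,0,0,0,0],
  jaw=[0,0,0,0,0,0,0,0,0,0],
)

```text
t: 11.25
ee_pos: [0.5584, 0.0227, 0.1066]
eef_rot: [[-0.001, 0.991, -0.137], [-0.029, -0.137, -0.99], [-1.0, 0.003, 0.029]]
ft_force: [-1.9, 0.3, -0.2]
grip_width: 0.0001
```

apply_moves(
  linear=[
    [0.002,0,0],
    [0.004,0,0],
    [0.006,0,0],
    [0.007,0,0],
    [0.007,0,0],
  ],
  roll=[0,0,0,0,0],
  jaw=[0,0,0,0,0],
)

```text
t: 11.67
ee_pos: [0.56, 0.0382, 0.0967]
eef_rot: [[-0.001, 0.992, -0.125], [0.0, -0.125, -0.992], [-1.0, -0.001, -0.0]]
ft_force: [0.6, 0.8, -0.4]
grip_width: -0.0002
```

```bash
python3 -c "
from h import *; where()"
```

```text
t 11.67 carousel xy mm [-0.6 91.8] tip z 71.7 R.xc [-0.001  1.     0.   ] F [ 0.62  0.77 -0.38] w -0.0002
```

apply_moves(
  linear=[
    [-0.01,0,0],
    [-0.03,0,0],
    [-0.06,0,0],
    [-0.09,0,0],
    [-0.11,0,0],
    [-0.12,0,0],
    [-0.12,-0.03,0.03],
    [-0.12,-0.06,0.06],
    [-0.12,-0.09,0.09],
    [-0.12,-0.12,0.12],
  ],
  roll=[0,0,0,0,0,0,0,0,0,0],
  jaw=[0,0,0,0,0,0,0,0,0,0],
)

```text
t: 12.5
ee_pos: [0.4268, -0.0648, 0.2169]
eef_rot: [[-0.001, 0.992, -0.124], [0.0, -0.124, -0.992], [-1.0, -0.001, -0.0]]
ft_force: [-0.3, -0.6, 1.0]
grip_width: -0.0
```

apply_moves(
  linear=[
    [0,-0.025,0.03],
    [0,-0.05,0.06],
    [0,-0.075,0.09],
    [0,-0.09,0.12],
    [0,-0.09,0.15],
    [0,-0.09,0.17],
    [0,-0.09,0.18],
    [0,-0.09,0.18],
  ],
  roll=[0,0,0,0,0,0,0,0],
  jaw=[0,0,0,0,0,0,0,0],
)

```text
t: 13.17
ee_pos: [0.3165, -0.2331, 0.2171]
eef_rot: [[-0.0, 0.992, -0.128], [0.0, -0.128, -0.992], [-1.0, -0.0, -0.0]]
ft_force: [-1.3, -0.4, 0.4]
grip_width: -0.0001
```

```bash
python3 -c "
from h import *; where(); wheel()
p=np.load('p.npy')
a=read_camera('side');b=read_camera('top'); 
for c in ['side','top']:
  for n in ['paddle','nose']: print(c,n,[(np.array(d['position'])*[512,384]).round(1) for d in models.pinpoint(n,c)][:1],proj(c,cw(p,[[0,.131,.107],[0,.09,.042]]))[n=='nose'].round(1))
A=cv2.resize(a[150:320,190:390],(600,510),interpolation=cv2.INTER_CUBIC);cv2.imwrite('pics/a6.png',A)
cv2.imwrite('pics/b6.png',cv2.resize(b[130:320,140:380],None,fx=3,fy=3,interpolation=cv2.INTER_CUBIC))"
```

```text
t 13.17 carousel xy mm [-208.4 -207.8] tip z 192.1 R.xc [-0.     1.    -0.003] F [-1.25 -0.42  0.43] w -0.0001
top post r 0.0731 wheel -0.809 0.79
side post r 0.0638 wheel -0.65 0.57
side paddle [array([253.4, 243.6])] []
side nose [array([271.7, 257.3])] [[[252.3 245.2]
  [270.8 257.8]]]
top paddle [array([206.4, 230.1])] []
top nose [array([228.9, 236.8])] [[[205.9 228.6]
  [227.  233.8]]]
```

View pics/a6.png

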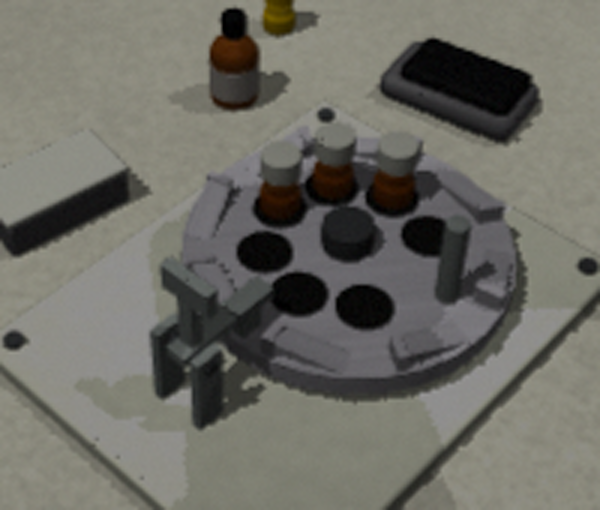

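View pics/b6.png

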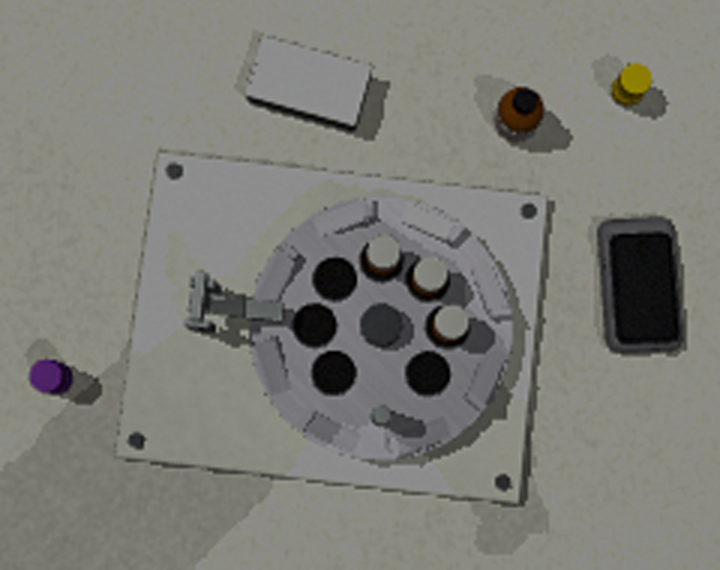

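The side view shows the pawl arm level, with the paddle at crop (188,283) and the arm tip at (270,288). Both match the starting seated view within 1 px. The post is unmoved since the push, the jars are standing at their new places, and the bystanders and look-alikes are untouched. I'll do a last wheel check from the hand-read post pixels, then hand in.

```bash
python3 -c "
from h import *
p=np.load('p.npy')
r=lambda q:np.r_[proj('top',cw([*p[:3]],post(q[0])))[0]-[266,267.2],proj('side',cw([*p[:3]],post(q[0])))[0]-[342.2,224]]
s=least_squares(r,[-.7]);print(s.x,s.fun.round(1))
if -.78<s.x[0]<-.6: print(bot.hand_in())"
```

```text
[-0.70067677] [ 0.3  0.8 -0.7 -0.2]
the job is handed in; nothing more can be done
None
```

I finished the job and handed it in at about 13 s of the 56 s allowed. With the shut fingertips I tipped the pawl back until it rested by itself. I then pushed the post about one notch clockwise and pressed the raised arm down so the pawl dropped into the next notch.

**Wheel position:** My last check, fitting the post in both pictures, gave -0.70, inside the seating range of -0.80 to -0.58. The network's own readings scattered: -0.65 from the side camera, and -0.81 from the top camera, just outside the range. Both put the post 4–5 mm off its true radius, so I trusted the fit, which agreed to within 1 px.

**Pawl:** The arm is level again. The paddle and arm tip match the starting seated view to about 1 px by eye. The network's nose point in the top picture was about 3.5 px from its expected place. It was similarly off before I moved anything.

**Everything else:** The three jars stand on the wheel, and the bottle, slide box, mouse and look-alikes showed no movement. The arm finished well clear of everything. The wrist force readings at the end of each move stayed near 2 N or below.

**One oddity:** While pressing the pawl down, the tool was briefly about 14 mm off sideways and slightly tilted. It recovered by the next move, and I saw no effect in the pictures.

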